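# Set the sander's mitre gauge to 45 degrees

## Robot

A 6-joint arm with a two-finger parallel gripper is mounted at the origin on the work surface. World frame = base frame: x ahead of the robot, y to its left, z up, the work surface at z = 0. Lengths are in m, angles in rad, forces in N, time in s.
With the tool pointing down it reaches from about 0.35 to 0.975 m from the base axis. Payload 4.9 kg.
Tool frame: the origin (TCP) lies on the centre line of the jaws, within the pads' length; the fingertips stand ahead of it and the grasp point (between the pads) is the TCP (manip.tip_extent is the z of the fingertips in the tool frame, in m); z points along the fingers, y is the line along which they close (so a half turn about z gives the same grasp; the last joint's range is limited). The gripper opens to 85 mm and grips with 20 to 120 N. Pads are 22 mm wide; open, the fingers measure 114 mm over their backs; the gripper's body (76 mm by 85 mm) begins 54 mm behind the grasp point. The pads swing forward as they close: fully open they stand 13 mm farther back than shut.
Start: joints at [1.177, 0.053, 1.613, -0, 1.476, -0.119], TCP at [0.17, 0.602, 0.25] pointing down, gripper open.
Joint ranges: [-3.01, 3.01], [-1.01, 2.22], [0.06, 2.58], [-1.02, 4.17], [0.09, 2.62], [-3.14, 3.14]. Speed limits (rad/s): [2.57, 2.57, 3.14, 3.14, 3.14, 3.14].

## Interface

Orientations are given as a unit quaternion [w, x, y, z].
In Python, from plant import manip gives the robot as it stands. The module is installed in compiled form; this text tells all that it offers.
- The arm moves only by the shell command python3 -m crank 'ROWS'. ROWS is a JSON object whose key "moves" holds a list of rows, 1 to 5 of them, each of 7 numbers: the opening from 0.0 (shut) to 1.0 (fully open), then dx, dy, dz in m, then a rotation vector rx, ry, rz in rad; each row shifts and turns the commanded pose from where the row before left it, along the tool's axes as they then stand; what a row does not reach is not made up. A row lasts 1/8 s, in which the tool goes at most 0.0625 m and 0.188 rad, less where a joint would pass 70% of its speed; a pose out of reach is approached as far as the arm can. The fingers move at their own pace and stop on an object; the grip force is fixed at half the most. Time passes only in rows, so rows that do not move let the fingers close. It prints the time, the measured TCP pose, the force, the opening and the grip force at its end. Input that does not fit is refused with a message, and nothing moves.
- manip.state(): the state, without advancing time (a new reading comes with each control period).
- manip.grab_frame(name): name is "scene" or "top"; returns (picture, depth): 420x560x3 uint8, red, green, blue; 420x560 float32, m along the optical axis (not along the pixel's ray), 0 where there is no reading.
- manip.camera_params(name): a dict with "intrinsics" (3x3 intrinsics, pixels), "xyz" and "orientation" of the camera in the world. Camera axes: x right, y down, z forward; pixel columns grow to the right and rows downward; lengths in m; the calibration is good to about 2 mm. A picture is of the moment at which its call begins. camera_params takes no time and is no camera call.
- manip.job_done(): hands the job in; it is judged then, once.
Trained networks look in the newest picture that a camera, given by its name, has taken for a name from the list of things; names that differ only in an ending like _2 or _b are one class to them, and where a whole thing is asked for, a point or a joint stands for the part that bears it (a point fixed in the world has none). Each returns a list of dicts, best first, with "conf" (0 to 1); they miss things now and then, are a little off and sometimes report something else, mostly with a low value. They report only what shows in the picture. A call takes as long as a camera call.
- manip.look_for(camera, query): "extent" ([left, top, right, bottom] in pixels, round what is visible of it).
- manip.outline_of(camera, query): "region" (420x560 bool, what is visible of it) and "extent" ([left, top, right, bottom] in pixels, round what is visible of it).
- manip.mark_of(camera, query): "centre" ([row, column] in pixels: a listed point, or the origin of a listed thing).
The state is a dict: "time": time; "joint_pos": joint angles; "joint_vel": joint speeds; "joint_efforts": joint torques, N m; "tool_pos": TCP position; "tool_rot": TCP orientation; "contact_force": force on the tool from outside, world axes, zero at the start; "ft_torque": the same for the moment, N m; "gripper_width": opening from 0.0 (shut) to 1.0 (fully open); "grasp_force": force on a finger pad.
Only numpy, scipy, OpenCV 4.12 (cv2) and the standard library are available. Lean on these libraries where they do the work, as an engineer would, in place of code of your own. Each camera call takes 0.05 s, during which the arm holds its last target. There are 200 camera calls.

## Task

Set the mitre gauge on the disc sander to 45 degrees for truing frame corners: loosen its wing knob, swing the fence so that its free end (the one away from the sanding disc) goes round towards the pointer until the 45 degree line on the half-moon plate meets the pointer, and retighten the knob firmly by feel, to about 0.85 N m, without wrenching it. Free the clamp fully before you swing and never force the fence against it, see that the line is still on the pointer once the knob is tight, and leave the paint cup, lid, brush and frame strip where they lie.

Things in the scene. Friction and masses are not known exactly. Their poses are not given: they have to be found in the camera images.
- sander: Bench disc sander, fixed; cast table 380 x 312 mm, its top 130 mm above the bench. Origin on the bench, x along the table's slot. In this frame the table spans x -190 to 190, y -190 to 122 mm; the upright disc (250 mm across, guard reaching 271 mm above the bench) and motor stand beyond it, at y over 135 mm.
- gauge_bar: Steel bar of the mitre gauge, fixed in the table's slot. Origin on the head's pivot axis, level with the table top; z up, x along the bar towards the knob (60 mm away) and the pointer (97 mm). The head's angle is the yaw of mitre_head in this frame.
- mitre_head: Aluminium head: half-moon plate (radius 95 mm, top 11 mm above the table, on +x) and fence (on -x). Origin on the pivot axis at table level, z up, x square to the fence. Turns up to 60 degrees each way about the pivot, anticlockwise from above to reach 45. Freed, it swings with a steady drag of 0.95 N m (8 N at the fence's end) and stays where it is left.
- fence_end (a point): Top of the fence at its free end, mid-thickness: x -12, y -150, z 47 mm in mitre_head's frame. The fence fills x -18 to -6, y -150 to 80, z 2 to 47 mm there. It can be pinched from above (12 mm thick) or pushed, best 110 to 140 mm from the pivot on this side.
- mark_45 (a point): Outer end of the engraved 45 degree line on the plate, 94 mm from the pivot, 11 mm above the table. Lines stand 15 degrees apart; the middle one (square) and the 45s, third to each side, are longer. This is the 45 on the free end's side. It meets the pointer when it lies on the bar's x axis.
- pointer_tip (a point): Tip of the dark pointer line on a small block on the bar, 97 mm from the pivot, 11 mm above the table. Fixed.
- clamp_knob: Black wing knob on the bar's upright stud, 60 mm from the pivot, through the plate's arc slot. Origin on its axis at table level, z up. Wing 58 mm long along its x, 14 mm thick along its y, z 52 to 82 mm, on a round stem of radius 13 mm. Clockwise from above tightens; it sinks 2 mm per rad. Left more or less tight; 0.2 to 1.1 rad anticlockwise frees it (1.3 is sure to).
- knob_wing (a point): Middle of the wing, on the knob's axis, about 67 mm above the table: grip hard here. The casting is uneven: at 45 degrees the knob must go further clockwise than it stood at the start, differently each time. Loose it turns with 0.1 to 0.25 N m; from the bite 0.1 to 0.15 more per 0.1 rad. About 0.85 N m is right; under 0.7 may slip, over 1.2 strains it.
- paint_cup: Blue plastic paint cup, 88 mm across, 118 mm tall, loose on the bench; origin under its middle. Leave it.
- paint_lid: Tub lid with dried yellow paint, 96 mm across, 13 mm high, loose on the bench; origin under its middle. Leave it.
- frame_strip: Strip of wooden frame moulding, 240 x 38 x 20 mm, loose on the bench; origin under its middle. Leave it.
- paint_brush: Paint brush lying on the bench. Leave it.

How it is judged:
By the outcome, as a careful person would: the job done as asked, in the order asked, and still so for the second after the job is handed in, with the robot touching nothing.
It also fails if it takes over 64 s, if anything falls off the work surface, if the arm or the gripper's body presses on something with over 40 N, if the wrist force passes 120 N, or if a joint passes its speed limit or range.

## Working session

There is one attempt and no reset: what is moved stays moved. The work goes in short steps, Python scripts to look and compute and a shell command to move; the robot and the scene stay as the last step left them, time stands still between calls to the robot, and variables do not carry over. Pictures are saved under pics/ and viewed, at most 10 in all, crops included, and the job is handed in when it is done.

```bash
mkdir -p pics; cat > h.py <<'E'
import numpy as np, cv2
from plant import manip
from scipy.spatial.transform import Rotation as R
def q2R(q): return R.from_quat([q[1],q[2],q[3],q[0]]).as_matrix()
def cam(n):
    p=manip.camera_params(n); return np.array(p["intrinsics"]),np.array(p["xyz"]),q2R(p["orientation"])
def at_depth(n,rc,d):
    K,t,M=cam(n); return t+M@(np.linalg.inv(K)@[rc[1],rc[0],1])*d
def at_z(n,rc,z):
    K,t,M=cam(n); r=M@(np.linalg.inv(K)@[rc[1],rc[0],1]); return t+r*(z-t[2])/r[2]
def proj(n,p):
    K,t,M=cam(n); c=K@(M.T@(np.array(p)-t)); return c[:2]/c[2]
E
python3 - <<'E'
from h import *
np.set_printoptions(precision=4,suppress=True)
for n in ("scene","top"):
    im,d=manip.grab_frame(n); cv2.imwrite(f"pics/{n}0.png",im[:,:,::-1])
    print(n,cam(n)[1],cam(n)[2][:,2])
    for q,z in (("sander",0),("gauge_bar",.13),("mitre_head",.13),("fence_end",.177),("mark_45",.141),("pointer_tip",.141),("clamp_knob",.13),("knob_wing",.197),("paint_cup",0),("paint_lid",0),("frame_strip",0),("paint_brush",0)):
        for r in manip.mark_of(n,q)[:2]:
            print(q,round(r["conf"],2),np.round(r["centre"],1),at_z(n,r["centre"],z))
s=manip.state();print(s)
print(manip.tip_extent)
E
```

```text
scene [ 1.0792 -0.2783  0.7244] [-0.7103  0.1239 -0.6929]
sander 0.58 [285.4 391.5] [0.597  0.0454 0.    ]
sander 0.51 [239.4 396.6] [0.4738 0.1028 0.    ]
gauge_bar 0.78 [236.7 400.6] [0.5769 0.0446 0.13  ]
mitre_head 0.73 [242.1 401.9] [0.5906 0.0419 0.13  ]
fence_end 0.89 [236.5 329.7] [ 0.5973 -0.1054  0.177 ]
fence_end 0.61 [285.6 389.6] [ 0.7147 -0.0368  0.177 ]
mark_45 0.86 [268.1 384. ] [ 0.6534 -0.0178  0.141 ]
clamp_knob 0.92 [265.1 415.5] [0.6474 0.0459 0.13  ]
knob_wing 0.79 [238.4 420.6] [0.6424 0.0406 0.197 ]
paint_cup 0.98 [225.7 187.1] [ 0.3562 -0.3784  0.    ]
paint_lid 0.82 [291.4 152.8] [ 0.5361 -0.4486  0.    ]
frame_strip 0.74 [328.8 203.5] [ 0.6389 -0.348   0.    ]
paint_brush 0.89 [195.1 208.9] [ 0.2537 -0.3227  0.    ]
top [ 0.3658 -0.1788  1.0712] [ 0.1042  0.0196 -0.9944]
sander 0.98 [168.  197.4] [0.5901 0.052  0.    ]
sander 0.61 [193.1 384.4] [ 0.5323 -0.45    0.    ]
gauge_bar 0.81 [158.9 190.3] [0.5845 0.0419 0.13  ]
gauge_bar 0.21 [150.3 248.2] [ 0.6081 -0.0953  0.13  ]
mitre_head 0.72 [161.  191.7] [0.5795 0.0383 0.13  ]
mitre_head 0.25 [194.  386.1] 
[... 494 characters left out ...]
451   0.    ]
frame_strip 0.58 [155.4 348.3] [ 0.6327 -0.3538  0.    ]
paint_brush 0.57 [128.7 215.3] [0.6999 0.0078 0.    ]
paint_brush 0.56 [295.5 333.8] [ 0.2609 -0.318   0.    ]
{'time': 1.3, 'joint_pos': array([ 1.177 ,  0.0527,  1.6129, -0.    ,  1.476 , -0.119 ]), 'joint_vel': array([-0.0007,  0.0015,  0.0002,  0.0003, -0.0021, -0.0005]), 'joint_efforts': array([ -0.0007, -39.3671, -37.0456,  -0.0002,   0.0004,   0.    ]), 'tool_pos': array([0.1696, 0.6015, 0.2503]), 'tool_rot': array([ 0.    ,  0.137 ,  0.9906, -0.    ]), 'contact_force': array([-0.4931, -0.0106,  0.6045]), 'ft_torque': array([-0.0046, -0.0062,  0.0215]), 'grasp_force': 0.0, 'gripper_width': 1.0013031952262454}
0.019
```

```bash
python3 - <<'E'
import cv2,numpy as np
a=cv2.imread("pics/scene0.png");b=cv2.imread("pics/top0.png")
cv2.imwrite("pics/v0.png",np.vstack([cv2.resize(a[190:330,300:500],(800,560))[:300*2//2+0],cv2.resize(b[90:240,100:300],None,fx=4,fy=4)[60:360]]))
cv2.imwrite("pics/v1.png",cv2.resize(b[90:230,100:290],(800,590),interpolation=cv2.INTER_CUBIC))
cv2.imwrite("pics/v2.png",cv2.resize(a[190:320,300:475],(800,594),interpolation=cv2.INTER_CUBIC))
E
```

```text
(no output)
```

View pics/v1.png

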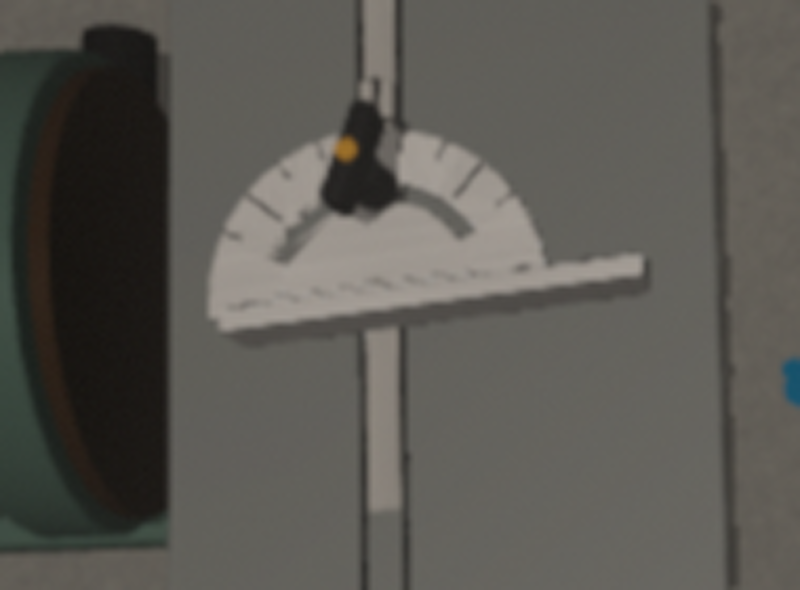

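View pics/v2.png

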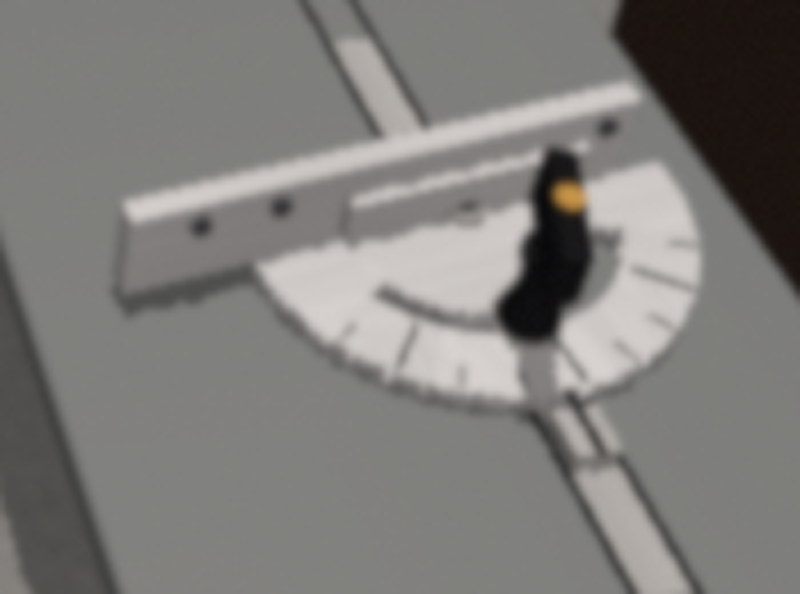

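View pics/scene0.png

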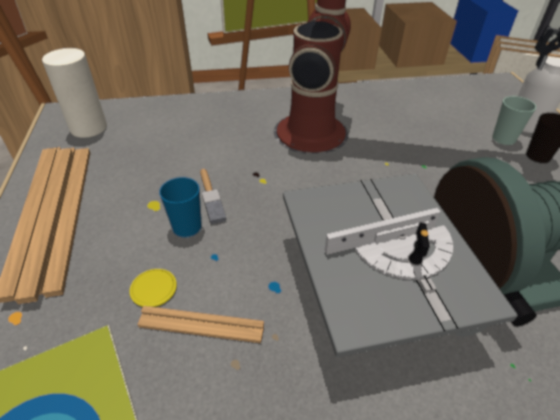

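The pictures show the head turned a few degrees towards the free end already. The wing knob (top crop at about 355,155) lies roughly along the bar, and the fence's free end is clear. Next I measure yaw angles from depth.

```bash
cat >> h.py <<'E'
def cloud(n):
    im,d=manip.grab_frame(n); K,t,M=cam(n); v,u=np.nonzero(d>0)
    P=t+(np.stack([(u-K[0,2])/K[0,0],(v-K[1,2])/K[1,1],np.ones(len(u))],1)*d[v,u][:,None])@M.T
    return P,im[v,u].astype(int),im
def box(P,p,r): return np.hypot(P[:,0]-p[0],P[:,1]-p[1])<r
def pca(Q):
    (c,s,a)=cv2.minAreaRect(Q[:,:2].astype(np.float32)*1000); return np.round(c,1),np.round(s,1),round(a,1)
def pcl(Q):
    c=Q[:,:2].mean(0); w,v=np.linalg.eigh(np.cov((Q[:,:2]-c).T)); return c.round(4), np.degrees(np.arctan2(v[1,1],v[0,1])).round(1)
E
python3 - <<'E'
from h import *
np.set_printoptions(precision=4,suppress=True)
for n in ("top","scene"):
    P,C,im=cloud(n)
    t=box(P,(.6,.0),.35)&(abs(P[:,2]-.13)<.006)&(P[:,1]<.15); print(n,"table",t.sum(),pca(P[t]),np.median(P[t,2]))
    k=box(P,(.640,.046),.05)&(P[:,2]>.195)&(P[:,2]<.23)&(C.max(1)<230); print("wing",k.sum(),pca(P[k]),pcl(P[k]),P[k,2].max())
    f=box(P,(.58,.0),.2)&(P[:,2]>.172)&(P[:,2]<.185)&(C.min(1)>90)&(P[:,0]<.63); print("fence",f.sum(),pca(P[f]),pcl(P[f]),np.median(P[f,2]))
for a,b in (((90,190),(230,191.4)),((90,139.4),(230,140)),((90,269.1),(230,274.1))):
    p,q=at_z("top",a,.13),at_z("top",b,.13); print(p,q,np.degrees(np.arctan2(*(p-q)[[1,0]])))
E
```

```text
top table 16353 (array([586.2,   5.1]), array([380.9, 309.9]), 3.1) 0.13119058883207046
wing 212 (array([639.1,  43.2]), array([14.7, 58.6]), 72.0) (array([0.6368, 0.0423]), np.float64(163.0)) 0.21618217105043036
fence 505 (array([573.1,   4. ]), array([ 12.4, 228.5]), 9.1) (array([0.5728, 0.0047]), np.float64(99.0)) 0.1781117855946306
scene table 19788 (array([590.1,   5.3]), array([381.4, 309.8]), 3.2) 0.12757730641649007
wing 285 (array([643. ,  43.3]), array([14.1, 58.3]), 73.5) (array([0.6469, 0.0407]), np.float64(164.3)) 0.21197736441042103
fence 641 (array([600.6,   7.3]), array([ 63.5, 229.8]), 8.5) (array([ 0.5777, -0.0003]), np.float64(98.8)) 0.17430872515004137
[0.7545 0.0503 0.13  ] [0.4156 0.0316 0.13  ] 3.1638437223162743
[0.7524 0.1736 0.13  ] [0.4128 0.1522 0.13  ] 3.6031479792528462
[ 0.7577 -0.1413  0.13  ] [ 0.42   -0.1614  0.13  ] 3.4059595435678696
```

```bash
cat >> h.py <<'E'
def go(x,y,z,yaw=None,quiet=False):
    "tool-axis translation to world target and tool z-rotation to bring tool x to yaw (deg); assumes current measured pose"
    s=manip.state(); M=q2R(s["tool_rot"]); d=M.T@(np.array([x,y,z])-s["tool_pos"]); cy=np.degrees(np.arctan2(M[1,0],M[0,0]))
    print("d",d.round(4),"yaw",cy.round(2),"tilt",M[2].round(4), "" if yaw is None else "rz %.4f"%(-np.radians((yaw-cy+180)%360-180)))
    print("j",s["joint_pos"].round(3),"F",s["contact_force"].round(1),"T",s["ft_torque"].round(3),"t",s["time"],"w",round(s["gripper_width"],3),"g",round(s["grasp_force"],1),"p",s["tool_pos"].round(4))
E
python3 -m crank '{"moves": [[1, 0, 0, -0.04, 0, 0, 0], [1, 0, 0, -0.04, 0, 0, 0], [1, 0, 0, -0.04, 0, 0, 0], [1, 0, 0, -0.03, 0, 0, 0], [1, -0.038, -0.0257, 0, 0, 0, 0]]}'
python3 -m crank '{"moves": [[1, -0.038, -0.0257, 0, 0, 0, 0], [1, -0.038, -0.0257, 0, 0, 0, 0], [1, -0.038, -0.0257, 0, 0, 0, 0], [1, -0.038, -0.0257, 0, 0, 0, 0], [1, -0.038, -0.0257, 0, 0, 0, 0]]}'
python3 -m crank '{"moves": [[1, -0.038, -0.0257, 0, 0, 0, 0], [1, -0.038, -0.0257, 0, 0, 0, 0], [1, -0.038, -0.0257, 0, 0, 0, 0], [1, -0.038, -0.0257, 0, 0, 0, 0], [1, -0.038, -0.0257, 0, 0, 0, 0]]}'
python3 -m crank '{"moves": [[1, -0.038, -0.0257, 0, 0, 0, 0], [1, -0.038, -0.0257, 0, 0, 0, 0], [1, -0.038, -0.0257, 0, 0, 0, 0], [1, -0.038, -0.0257, 0, 0, 0, 0], [1, -0.0346, -0.0245, 0, 0, 0, 0]]}'
python3 -c "
from h import *
go(.641,.0433,.28,163.5)"
```

```text
time: 2.02
tool_pos: [0.1987, 0.5679, 0.4042]
tool_rot: [0.001, 0.135, 0.991, 0.003]
contact_force: [1.3, -0.3, -0.1]
gripper_width: 0.999
grasp_force: 0.0
time: 2.65
tool_pos: [0.3479, 0.39, 0.4005]
tool_rot: [0.0, 0.137, 0.991, 0.0]
contact_force: [-0.1, 0.4, -0.3]
gripper_width: 1.001
grasp_force: 0.0
time: 3.28
tool_pos: [0.496, 0.2147, 0.4005]
tool_rot: [0.0, 0.137, 0.991, 0.0]
contact_force: [0.8, 0.8, -0.4]
gripper_width: 1.002
grasp_force: 0.0
time: 3.9
tool_pos: [0.6411, 0.0415, 0.4002]
tool_rot: [0.0, 0.137, 0.991, 0.0]
contact_force: [-0.5, -0.0, 0.1]
gripper_width: 1.002
grasp_force: 0.0
d [0.0006 0.0017 0.1202] yaw 164.24 tilt [-0.e+00  1.e-04 -1.e+00] rz 0.0128
j [-0.051  0.049  1.371  0.     1.721 -1.347] F [-0.5 -0.   0.1] T [ 0.038  0.022 -0.023] t 3.9 w 1.002 g 0.0 p [0.6411 0.0415 0.4002]
```

```bash
python3 -m crank '{"moves": [[1, 0.0006, 0.0017, 0.045, 0, 0, 0.012], [1, 0, 0, 0.05, 0, 0, 0], [1, 0, 0, 0.05, 0, 0, 0], [1, 0, 0, 0.03, 0, 0, 0], [1, 0, 0, 0.02, 0, 0, 0]]}'
python3 -m crank '{"moves": [[0, 0, 0, 0, 0, 0, 0], [0, 0, 0, 0, 0, 0, 0], [0, 0, 0, 0, 0, 0, 0], [0, 0, 0, 0, 0, 0, 0], [0, 0, 0, 0, 0, 0, 0]]}'
python3 -m crank '{"moves": [[0, 0, 0, 0, 0, 0, 0], [0, 0, 0, 0, 0, 0, 0]]}'
python3 -c "
from h import *
go(.641,.0433,.205,163.5)"
```

```text
time: 4.53
tool_pos: [0.6394, 0.0447, 0.2031]
tool_rot: [-0.001, 0.143, 0.99, -0.0]
contact_force: [-0.7, -0.5, 1.1]
gripper_width: 0.996
grasp_force: 0.0
time: 5.15
tool_pos: [0.6409, 0.0449, 0.207]
tool_rot: [0.001, 0.143, 0.99, 0.0]
contact_force: [-0.7, 1.1, 5.1]
gripper_width: 0.147
grasp_force: 60.8
time: 5.4
tool_pos: [0.6409, 0.0449, 0.207]
tool_rot: [0.001, 0.143, 0.99, 0.0]
contact_force: [-1.4, 1.3, 4.3]
gripper_width: 0.15
grasp_force: 61.0
d [-0.0005 -0.0015  0.002 ] yaw 163.56 tilt [-0.0024  0.0012 -1.    ] rz 0.0010
j [-4.600e-02  1.210e-01  1.614e+00  1.000e-03  1.405e+00 -1.330e+00] F [-1.4  1.3  4.3] T [ 0.235  0.053 -0.195] t 5.4 w 0.15 g 61.0 p [0.6409 0.0449 0.207 ]
```

```bash
cat > st.py <<'E'
from h import *
go(.641,.0433,.205)
E
python3 -m crank '{"moves": [[0, 0, 0, -0.0012, 0, 0, -0.05], [0, 0, 0, -0.0002, 0, 0, -0.05], [0, 0, 0, -0.0002, 0, 0, -0.05], [0, 0, 0, 0, 0, 0, 0]]}' | head -2; python3 st.py
python3 -m crank '{"moves": [[0, 0, 0, -0.0002, 0, 0, -0.1], [0, 0, 0, -0.0002, 0, 0, -0.1], [0, 0, 0, -0.0002, 0, 0, -0.1], [0, 0, 0, -0.0002, 0, 0, -0.1], [0, 0, 0, 0, 0, 0, 0]]}' | head -2; python3 st.py
python3 -m crank '{"moves": [[0, 0, 0, -0.0002, 0, 0, -0.1], [0, 0, 0, -0.0002, 0, 0, -0.1], [0, 0, 0, -0.0002, 0, 0, -0.1], [0, 0, 0, -0.0002, 0, 0, -0.1], [0, 0, 0, 0, 0, 0, 0]]}'|head -2; python3 st.py
```

```text
time: 5.9
tool_pos: [0.6408, 0.0448, 0.2072]
d [-0.0004 -0.0015  0.0022] yaw 172.13 tilt [-2.1e-03  7.0e-04 -1.0e+00] 
j [-0.046  0.121  1.614  0.     1.405 -1.48 ] F [3.  1.6 1. ] T [ 0.275 -0.518 -0.13 ] t 5.9 w 0.155 g 60.3 p [0.6408 0.0448 0.2072]
time: 6.52
tool_pos: [0.6408, 0.0447, 0.2078]
d [ 0.0001 -0.0014  0.0028] yaw -164.98 tilt [-1.9e-03 -6.0e-04 -1.0e+00] 
j [-0.046  0.12   1.613 -0.     1.406 -1.879] F [ 4.4  0.7 -0. ] T [ 0.172 -0.849  0.169] t 6.525 w 0.151 g 60.1 p [0.6408 0.0447 0.2078]
time: 7.15
tool_pos: [0.6409, 0.0445, 0.2086]
d [ 0.0006 -0.001   0.0036] yaw -142.09 tilt [-0.0015 -0.0016 -1.    ] 
j [-0.046  0.12   1.612 -0.     1.408 -2.279] F [ 5.3  1.3 -0.2] T [ 0.131 -0.865  0.136] t 7.15 w 0.147 g 60.1 p [0.6409 0.0445 0.2086]
```

```bash
python3 -m crank '{"moves": [[0, 0, 0, -0.0002, 0, 0, -0.1], [0, 0, 0, -0.0002, 0, 0, -0.1]]}'|head -1; python3 st.py
python3 -m crank '{"moves": [[0, 0, 0, -0.0002, 0, 0, -0.1], [0, 0, 0, -0.0002, 0, 0, -0.1]]}'|head -1; python3 st.py
python3 -c "
from h import *
P,C,im=cloud('scene');cv2.imwrite('pics/v3.png',cv2.resize(im[150:320,290:490,::-1],(700,595),interpolation=cv2.INTER_CUBIC))"
```

```text
time: 7.4
d [ 0.0008 -0.0008  0.0039] yaw -130.52 tilt [-0.0012 -0.002  -1.    ] 
j [-0.047  0.119  1.612 -0.     1.408 -2.481] F [ 5.   1.4 -0.3] T [ 0.09  -0.901 -0.255] t 7.4 w 0.15 g 60.2 p [0.6409 0.0444 0.2089]
time: 7.65
d [ 0.0009 -0.0005  0.0044] yaw -119.07 tilt [-9.0e-04 -2.5e-03 -1.0e+00] 
j [-0.047  0.119  1.611 -0.     1.408 -2.681] F [ 5.9 -0.5 -1. ] T [ 0.111 -0.985 -0.322] t 7.65 w 0.15 g 60.1 p [0.641  0.0443 0.2094]
```

View pics/v3.png

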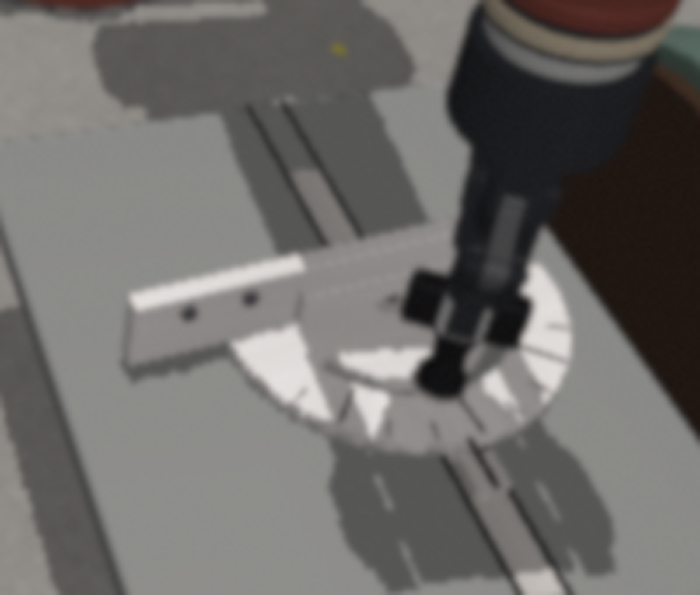

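The wing has turned with the fingers, and the torque while moving is down to the loose-knob level, so the clamp is free. I'll let go, lift and turn to line up with the fence.

```bash
python3 -m crank '{"moves": [[0.7, 0, 0, 0, 0, 0, 0], [0.7, 0, 0, 0, 0, 0, 0], [0.7, 0, 0, 0, 0, 0, 0], [0.7, 0, 0, -0.03, 0, 0, 0], [0.7, 0, 0, -0.04, 0, 0, 0]]}'
python3 -m crank '{"moves": [[0.7, 0, 0, 0, 0, 0, 0.175], [0.7, 0, 0, 0, 0, 0, 0.175], [0.7, 0, 0, 0, 0, 0, 0.175], [0.7, 0, 0, 0, 0, 0, 0.175], [0.7, 0, 0, 0, 0, 0, 0.175]]}'|head -1
python3 -m crank '{"moves": [[0.7, 0, 0, 0, 0, 0, 0.175], [0.7, 0, 0, 0, 0, 0, 0.175], [0.7, 0, 0, 0, 0, 0, 0.175], [0.7, 0, 0, 0, 0, 0, 0.175], [0.7, 0, 0, 0, 0, 0, 0.175]]}'|head -1
python3 -m crank '{"moves": [[0.7, 0, 0, 0, 0, 0, 0.175], [0.7, 0, 0, 0, 0, 0, 0.175], [0.7, 0, 0, 0, 0, 0, 0.175], [0.7, 0, 0, 0, 0, 0, 0.175], [0.7, 0, 0, 0, 0, 0, 0]]}'|head -1
python3 -c "
from h import *
go(.5885,-.0842,.165,98.85)
P,C,im=cloud('scene')
f=box(P,(.58,.0),.2)&(P[:,2]>.172)&(P[:,2]<.177)&(C.min(1)>90)&(P[:,0]<.63); print('fence',f.sum(),pca(P[f]),pcl(P[f]))"
```

```text
time: 8.32
tool_pos: [0.6391, 0.0447, 0.2782]
tool_rot: [-0.002, -0.507, 0.862, 0.001]
contact_force: [1.1, -0.2, 0.7]
gripper_width: 0.701
grasp_force: 0.0
time: 8.95
time: 9.57
time: 10.2
d [-0.1171 -0.0743  0.1142] yaw 100.65 tilt [-0.e+00 -5.e-04 -1.e+00] rz 0.0313
j [-0.046  0.076  1.54  -0.     1.526 -0.232] F [ 0.5 -0.1  0.6] T [-0.008  0.005  0.008] t 10.2 w 0.7 g 0.0 p [0.6399 0.0447 0.2792]
fence 634 (array([576.2,   4.2]), array([ 15.3, 230.2]), 8.4) (array([ 5.774e-01, -1.000e-04]), np.float64(98.9))
```

```bash
python3 -m crank '{"moves": [[0.7, -0.039, -0.0248, 0, 0, 0, 0.031], [0.7, -0.039, -0.0248, 0, 0, 0, 0], [0.7, -0.039, -0.0248, 0, 0, 0, 0], [0.7, 0, 0, 0.04, 0, 0, 0], [0.7, 0, 0, 0.04, 0, 0, 0]]}'|head -2
python3 -m crank '{"moves": [[0.7, 0, 0, 0.033, 0, 0, 0], [0.7, 0, 0, 0, 0, 0, 0]]}'|head -2; python3 -c "
from h import *
go(.5885,-.0842,.165,98.85)"
```

```text
time: 10.88
tool_pos: [0.5859, -0.0838, 0.1993]
time: 11.12
tool_pos: [0.5835, -0.0823, 0.1627]
d [-0.0026  0.0047 -0.0023] yaw 98.86 tilt [ 0.0029 -0.0065 -1.    ] rz 0.0002
j [-0.266  0.042  1.774 -0.     1.333 -0.421] F [-0.1 -0.2  0.1] T [ 0.032  0.038 -0.079] t 11.125 w 0.7 g 0.0 p [ 0.5835 -0.0823  0.1627]
```

```bash
python3 -m crank '{"moves": [[0.7, -0.0026, 0.0047, -0.002, 0, 0, 0], [0, 0, 0, 0, 0, 0, 0], [0, 0, 0, 0, 0, 0, 0], [0, 0, 0, 0, 0, 0, 0], [0, 0, 0, 0, 0, 0, 0]]}'; python3 st.py
python3 -m crank '{"moves": [[0, -0.0006, 0.0063, 0, 0, 0, -0.05], [0, -0.0006, 0.0063, 0, 0, 0, -0.05]]}'|head -1; python3 st.py
```

```text
time: 11.75
tool_pos: [0.5907, -0.0851, 0.1696]
tool_rot: [0.0, 0.651, 0.759, -0.001]
contact_force: [-4.7, -0.8, 4.9]
gripper_width: 0.13
grasp_force: 59.5
d [ 0.1191  0.0694 -0.0355] yaw 98.84 tilt [-1.2e-03 -4.0e-04 -1.0e+00] 
j [-2.670e-01  4.900e-02  1.755e+00 -1.000e-03  1.338e+00 -4.210e-01] F [-4.7 -0.8  4.9] T [-0.143  0.701  0.439] t 11.75 w 0.13 g 59.5 p [ 0.5907 -0.0851  0.1696]
time: 12.0
d [ 0.1132  0.0692 -0.0355] yaw 104.6 tilt [ 6.0e-04 -2.8e-03 -1.0e+00] 
j [-2.600e-01  7.700e-02  1.725e+00 -1.000e-03  1.342e+00 -5.150e-01] F [-8.8  1.9  8.7] T [0.116 1.232 0.073] t 12.0 w 0.129 g 59.6 p [ 0.6025 -0.0837  0.1696]
```

```bash
python3 -m crank '{"moves": [[0, -0.0006, 0.0125, -0.001, 0, 0, -0.1], [0, -0.0006, 0.0125, -0.001, 0, 0, -0.1], [0, -0.0006, 0.0125, 0, 0, 0, -0.1], [0, -0.0006, 0.0125, 0, 0, 0, -0.1]]}'|head -1; python3 st.py
python3 -m crank '{"moves": [[0, -0.0006, 0.0125, 0, 0, 0, -0.1], [0, 0, 0, 0, 0, 0, 0]]}'|head -1; python3 -c "
from h import *
go(.641,.0433,.205)
for n in ('top','scene'):
    P,C,im=cloud(n); cv2.imwrite(f'pics/{n}4.png',im[:,:,::-1])
    f=box(P,(.58,.04),.2)&(P[:,2]>.170)&(P[:,2]<.181)&(C.min(1)>80)&(P[:,0]<.75); print('fence',f.sum(),pca(P[f]),pcl(P[f]))
    for q in ('mark_45','pointer_tip','fence_end'):
        for r in manip.mark_of(n,q)[:1]: print(q,r['conf'],r['centre'],at_z(n,r['centre'],.141 if q!='fence_end' else .177))
"
```

```text
time: 12.5
d [ 0.0917  0.0603 -0.0352] yaw 127.53 tilt [ 0.0029 -0.0031 -1.    ] 
j [-0.215  0.177  1.615 -0.     1.353 -0.87 ] F [-7.4  0.8  2.9] T [-0.055  0.803 -0.309] t 12.5 w 0.125 g 58.8 p [ 0.6489 -0.0662  0.1697]
time: 12.75
d [ 0.0872  0.0555 -0.0351] yaw 133.17 tilt [ 1.9e-03  2.0e-04 -1.0e+00] 
j [-2.010e-01  1.990e-01  1.591e+00  1.000e-03  1.353e+00 -9.540e-01] F [-2.5  3.  -1.1] T [0.362 0.111 0.303] t 12.75 w 0.131 g 59.0 p [ 0.6602 -0.0582  0.1697]
fence 0 (array([0., 0.]), array([0., 0.]), 0.0) (array([nan, nan]), np.float64(nan))
mark_45 0.27 [193.4, 385.6] [ 0.50974063 -0.417055    0.141     ]
pointer_tip 0.74 [118.3, 188.7] [0.68014028 0.04755954 0.141     ]
fence_end 0.59 [170.5, 198.4] [0.54736616 0.01132341 0.177     ]
fence 300 (array([588.6,  62.2]), array([ 77.2, 326.8]), 41.6) (array([ 0.61  , -0.0023]), np.float64(133.1))
mark_45 0.77 [274.7, 417.1] [0.67599798 0.03440357 0.141     ]
pointer_tip 0.61 [274.2, 423.8] [0.67674704 0.04640153 0.141     ]
fence_end 0.72 [270.6, 360.5] [ 0.67874471 -0.07383899  0.177     ]h.py:21: RuntimeWarning: Mean of empty slice.
  c=Q[:,:2].mean(0); w,v=np.linalg.eigh(np.cov((Q[:,:2]-c).T)); return c.round(4), np.degrees(np.arctan2(v[1,1],v[0,1])).round(1)
  ret = um.true_divide(
  avg = a.mean(axis, **keepdims_kw)
h.py:21: RuntimeWarning: Degrees of freedom <= 0 for slice
  c=Q[:,:2].mean(0); w,v=np.linalg.eigh(np.cov((Q[:,:2]-c).T)); return c.round(4), np.degrees(np.arctan2(v[1,1],v[0,1])).round(1)
  c *= np.true_divide(1, fact)
  c *= np.true_divide(1, fact)
```

```bash
python3 -m crank '{"moves": [[0, -0.0003, 0.0055, 0, 0, 0, -0.044], [0, -0.0003, 0.0054, 0, 0, 0, -0.043], [0, 0, 0, 0, 0, 0, 0]]}'|head -1; python3 st.py
python3 -c "
from h import *
for n in ('scene',):
    P,C,im=cloud(n); cv2.imwrite('pics/v5.png',cv2.resize(im[225:305,370:470,::-1],(750,600),interpolation=cv2.INTER_CUBIC))
    for q in ('mark_45','pointer_tip'):
        for r in manip.mark_of(n,q)[:1]: print(q,r['conf'],r['centre'],at_z(n,r['centre'],.141))
"
```

```text
time: 13.52
d [ 0.0835  0.0532 -0.0352] yaw 138.05 tilt [ 0.0025 -0.0016 -1.    ] 
j [-0.189  0.215  1.572 -0.     1.357 -1.027] F [-4.3  2.7 -0.3] T [ 0.288  0.509 -0.24 ] t 13.525 w 0.132 g 59.2 p [ 0.6675 -0.052   0.1697]
mark_45 0.87 [272.8, 421.0] [0.67311384 0.04278146 0.141     ]
```

View pics/v5.png

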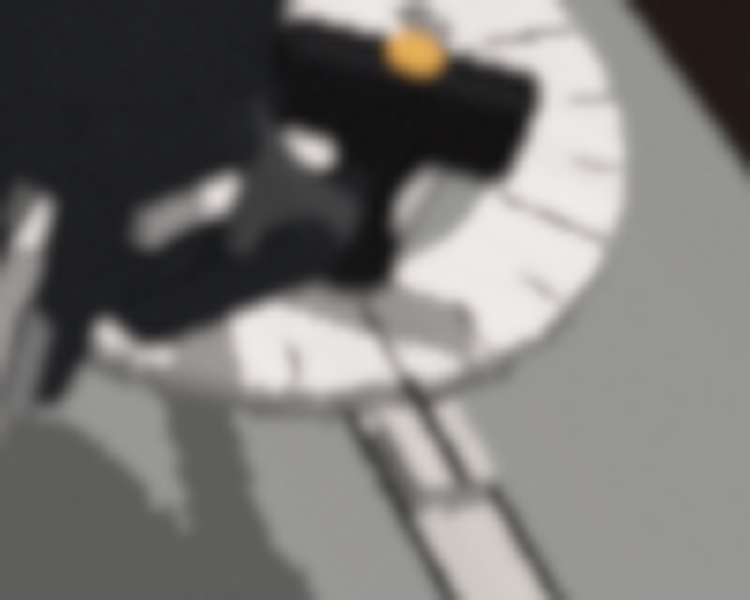

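The 45 line (408,380 in the crop) runs straight into the pointer line (412,385 to 470,490). I'll release, lift and check again unobstructed.

```bash
python3 -m crank '{"moves": [[0.5, 0, 0, 0, 0, 0, 0], [0.5, 0, 0, 0, 0, 0, 0], [0.5, 0, 0, -0.03, 0, 0, 0], [0.5, 0, 0, -0.045, 0, 0, 0], [0.5, 0, 0, -0.045, 0, 0, 0]]}'|head -1
python3 -m crank '{"moves": [[0.7, 0, 0, 0, 0, 0, -0.18], [0.7, 0, 0, 0, 0, 0, -0.18], [0.7, 0, 0, 0, 0, 0, -0.18], [0.7, 0, 0, 0, 0, 0, -0.18], [0.7, 0, 0, 0, 0, 0, -0.18]]}'|head -1
python3 -m crank '{"moves": [[0.7, 0, 0, 0, 0, 0, -0.18], [0.7, 0, 0, 0, 0, 0, -0.18], [0.7, 0, 0, 0, 0, 0, -0.18], [0.7, 0, 0, 0, 0, 0, -0.18], [0.7, 0, 0, 0, 0, 0, -0.16]]}'|head -1
cat > meas.py <<'E'
from h import *
import sys
np.set_printoptions(precision=4,suppress=True)
go(.641,.0445,.2094,-119.07)
for n in ('top','scene'):
    P,C,im=cloud(n); cv2.imwrite(f'pics/{n}_{sys.argv[1]}.png',im[:,:,::-1])
    k=box(P,(.641,.044),.045)&(P[:,2]>.195)&(P[:,2]<.225)&(C.max(1)<230); print("wing",k.sum(),pca(P[k]),pcl(P[k]),P[k,2].max())
    f=box(P,(.62,.0),.16)&(P[:,2]>(.174 if n=='top' else .171))&(P[:,2]<(.182 if n=='top' else .179))&(C.min(1)>90)
    if f.sum()>20: print('fence',f.sum(),pca(P[f]),pcl(P[f]))
    for q in ('mark_45','pointer_tip'):
        for r in manip.mark_of(n,q)[:1]: print(q,round(r['conf'],2),r['centre'],at_z(n,r['centre'],.141))
    if n=='scene': cv2.imwrite(f'pics/c_{sys.argv[1]}.png',cv2.resize(im[225:305,370:470,::-1],(750,600),interpolation=cv2.INTER_CUBIC))
E
python3 meas.py a
```

```text
time: 14.3
time: 14.92
time: 15.55
d [-0.0706  0.0723  0.0814] yaw -119.61 tilt [-0.     -0.0017 -1.    ] rz -0.0094
j [-0.189  0.138  1.454 -0.001  1.547 -2.814] F [0.6 0.3 0.9] T [ 0.012 -0.045 -0.017] t 15.55 w 0.701 g 0.0 p [ 0.6689 -0.0526  0.2909]h.py:21: RuntimeWarning: Mean of empty slice.
  c=Q[:,:2].mean(0); w,v=np.linalg.eigh(np.cov((Q[:,:2]-c).T)); return c.round(4), np.degrees(np.arctan2(v[1,1],v[0,1])).round(1)
  ret = um.true_divide(
  avg = a.mean(axis, **keepdims_kw)
h.py:21: RuntimeWarning: Degrees of freedom <= 0 for slice
  c=Q[:,:2].mean(0); w,v=np.linalg.eigh(np.cov((Q[:,:2]-c).T)); return c.round(4), np.degrees(np.arctan2(v[1,1],v[0,1])).round(1)
  c *= np.true_divide(1, fact)
  c *= np.true_divide(1, fact)
Traceback (most recent call last):
  File "meas.py", line 7, in <module>
    k=box(P,(.641,.044),.045)&(P[:,2]>.195)&(P[:,2]<.225)&(C.max(1)<230); print("wing",k.sum(),pca(P[k]),pcl(P[k]),P[k,2].max())
                                                                                                                   ~~~~~~~~~~^^
ValueError: zero-size array to reduction operation maximum which has no identity
```

```bash
sed -i "s/ print(\"wing\"/ k.sum()>20 and print(\"wing\"/; s/for n in ('top','scene')/for n in sys.argv[2:]/" meas.py; python3 meas.py b scene
```

```text
d [-0.0708  0.0721  0.0814] yaw -119.43 tilt [-0.     -0.0015 -1.    ] rz -0.0063
j [-0.189  0.138  1.454 -0.     1.548 -2.817] F [0.1 0.3 0.5] T [-0.033 -0.001 -0.009] t 15.6 w 0.7 g 0.0 p [ 0.6689 -0.0525  0.2909]
wing 424 (array([642.7,  43.2]), array([57.3, 17. ]), 63.7) (array([0.6456, 0.042 ]), np.float64(59.9)) 0.21409270671802894
fence 641 (array([620.6,  29.5]), array([ 71., 230.]), 47.7) (array([0.61  , 0.0009]), np.float64(137.9))
mark_45 0.83 [273.5, 422.4] [0.6749 0.0446 0.141 ]
pointer_tip 0.8 [276.1, 420.9] [0.6799 0.0398 0.141 ]
```

View pics/c_b.png

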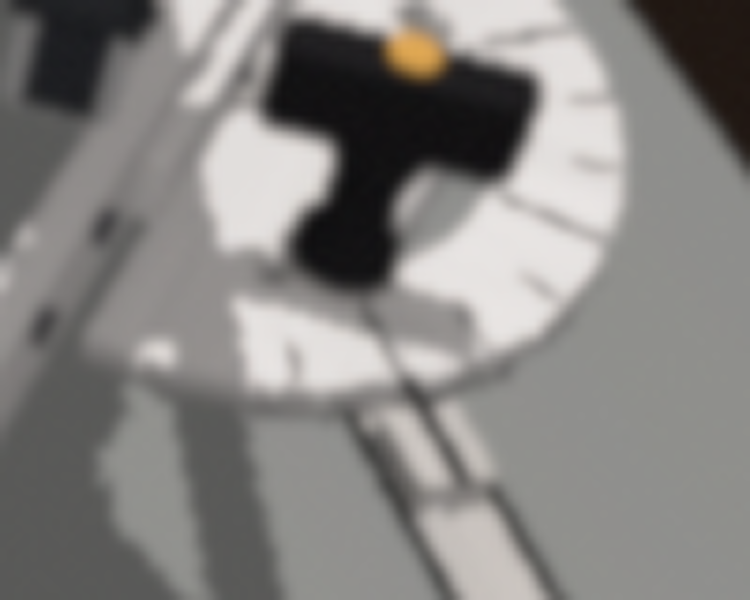

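```bash
cat > prof.py <<'E'
from h import *
import sys
im=cv2.imread(sys.argv[1],0).astype(np.float32)
b=np.radians(3.15); ex=np.array([np.cos(b),np.sin(b)]); ey=np.array([-ex[1],ex[0]]); pv=np.array([.5811,.0412])
ys=np.arange(-.006,.0061,.0005)
for r in np.arange(.076,.114,.003):
    px=np.array([proj("scene",[*(pv+ex*r+ey*y),.141]) for y in ys],np.float32)
    v=cv2.remap(im,px[:,:1],px[:,1:],cv2.INTER_CUBIC)[:,0]
    i=v.argmin(); w=np.clip(v.min()+25-v,0,None)*(abs(ys-ys[i])<.003); print(round(r*1000),round(float((w*ys).sum()/w.sum()*1000),2),v.min(),v.max())
E
python3 prof.py pics/scene_b.png
```

```text
76 -0.96 108.894165 139.65892
79 -1.04 106.84674 153.59293
82 -0.59 115.43909 175.96365
85 0.25 137.49529 209.32988
88 -0.7 157.85693 222.73282
91 -1.31 173.33311 221.22824
94 -1.49 171.22018 220.39735
97 -1.31 133.54335 203.46524
100 -1.45 81.70964 154.04852
103 -0.82 73.65808 132.50955
106 -0.76 85.69342 172.43216
109 -1.16 100.803955 189.22227
112 -1.33 105.30195 191.93605
```

Mark and pointer agree to about 0.2 mm. Now I regrip the knob.

```bash
python3 -m crank '{"moves": [[0.7, -0.0354, 0.0361, 0, 0, 0, -0.006], [0.7, -0.0353, 0.036, 0, 0, 0, 0], [0.7, 0, 0, 0, 0, 0, 0], [0.7, 0, 0, 0.04, 0, 0, 0], [0.7, 0, 0, 0.0404, 0, 0, 0]]}'|head -2
python3 -m crank '{"moves": [[0.7, 0, 0, 0, 0, 0, 0]]}'|head -2; python3 -c "
from h import *
go(.641,.0445,.2094,-119.07)"
```

```text
time: 16.38
tool_pos: [0.6418, 0.0443, 0.2101]
time: 16.5
tool_pos: [0.6388, 0.0444, 0.2054]
d [-0.0012 -0.0018 -0.004 ] yaw -119.65 tilt [ 0.0041  0.007  -1.    ] rz -0.0102
j [-0.047  0.123  1.614 -0.     1.413 -2.671] F [0.4 0.4 0.2] T [-0.018 -0.034 -0.009] t 16.5 w 0.704 g 0.0 p [0.6388 0.0444 0.2054]
```

```bash
python3 -m crank '{"moves": [[0.4, 0, 0, 0, 0, 0, 0], [0.4, 0, 0, 0, 0, 0, 0]]}'|head -2; python3 st.py; python3 -m crank '{"moves": [[0, 0, 0, -0.0005, 0, 0, 0], [0, 0, 0, 0, 0, 0, 0], [0, 0, 0, 0, 0, 0, 0]]}';python3 st.py
python3 -m crank '{"moves": [[0, 0, 0, 0.0002, 0, 0, 0.1], [0, 0, 0, 0.0002, 0, 0, 0.1]]}'|head -1; python3 st.py
python3 -m crank '{"moves": [[0, 0, 0, 0.0002, 0, 0, 0.1], [0, 0, 0, 0.0002, 0, 0, 0.1]]}'|head -1; python3 st.py
python3 -m crank '{"moves": [[0, 0, 0, 0.0002, 0, 0, 0.1], [0, 0, 0, 0.0002, 0, 0, 0.1]]}'|head -1; python3 st.py
```

```text
time: 16.75
tool_pos: [0.6424, 0.0447, 0.2129]
d [0.002  0.0006 0.0079] yaw -119.58 tilt [-0.002  -0.0041 -1.    ] 
j [-0.046  0.119  1.606 -0.     1.412 -2.671] F [ 0.  -0.6 -0.5] T [ 0.042 -0.039  0.008] t 16.75 w 0.402 g 0.0 p [0.6424 0.0447 0.2129]
time: 17.12
tool_pos: [0.6416, 0.0451, 0.2125]
tool_rot: [0.001, -0.504, 0.864, -0.001]
contact_force: [-2.0, -0.5, 6.7]
gripper_width: 0.147
grasp_force: 59.9
d [ 0.0019 -0.0003  0.0075] yaw -119.52 tilt [-0.001  -0.0023 -1.    ] 
j [-0.045  0.118  1.607 -0.     1.414 -2.672] F [-2.  -0.5  6.7] T [0.02  0.288 0.118] t 17.125 w 0.147 g 59.9 p [0.6416 0.0451 0.2125]
time: 17.38
d [ 0.0018 -0.0006  0.0071] yaw -131.16 tilt [-0.0014 -0.0022 -1.    ] 
j [-0.045  0.119  1.607 -0.     1.413 -2.469] F [-1.8 -0.6  5.1] T [-0.018  0.244  0.212] t 17.375 w 0.15 g 59.9 p [0.6417 0.045  0.2121]
time: 17.62
d [ 0.0016 -0.0009  0.0067] yaw -142.61 tilt [-0.0019 -0.0021 -1.    ] 
j [-0.045  0.119  1.608 -0.     1.412 -2.269] F [-0.6 -0.5  5.4] T [-0.065  0.243  0.186] t 17.625 w 0.149 g 59.9 p [0.6417 0.045  0.2117]
time: 17.88
d [ 0.0014 -0.0012  0.0063] yaw -154.08 tilt [-0.0022 -0.0017 -1.    ] 
j [-0.045  0.119  1.608 -0.     1.412 -2.069] F [-1.5 -0.5  5.7] T [-0.09   0.214  0.217] t 17.875 w 0.151 g 59.9 p [0.6417 0.0449 0.2113]
```

```bash
cat > t.py <<'E'
from plant import manip
s=manip.state(); print("j6 %.3f Tz %.3f Fz %.1f w %.3f t %.2f"%(s["joint_pos"][5],s["ft_torque"][2],s["contact_force"][2],s["gripper_width"],s["time"]))
E
python3 -m crank '{"moves": [[0, 0, 0, 0.0002, 0, 0, 0.1], [0, 0, 0, 0.0002, 0, 0, 0.1]]}'|head -1; python3 t.py
python3 -m crank '{"moves": [[0, 0, 0, 0.0002, 0, 0, 0.1], [0, 0, 0, 0.0002, 0, 0, 0.1]]}'|head -1; python3 t.py
python3 -m crank '{"moves": [[0, 0, 0, 0.0002, 0, 0, 0.1]]}'|head -1; python3 t.py
python3 -m crank '{"moves": [[0, 0, 0, 0.0002, 0, 0, 0.1]]}'|head -1; python3 t.py
```

```text
time: 18.12
j6 -1.869 Tz 0.254 Fz 5.5 w 0.146 t 18.12
time: 18.38
j6 -1.669 Tz 0.177 Fz 5.7 w 0.149 t 18.38
time: 18.5
j6 -1.569 Tz 0.195 Fz 5.6 w 0.151 t 18.50
time: 18.62
j6 -1.469 Tz 0.259 Fz 6.5 w 0.148 t 18.62
```

```bash

python3 -m crank '{"moves": [[0, 0, 0, 0.0002, 0, 0, 0.1]]}'|head -1; python3 t.py
python3 -m crank '{"moves": [[0, 0, 0, 0.0002, 0, 0, 0.1]]}'|head -1; python3 t.py
python3 -m crank '{"moves": [[0, 0, 0, 0.0002, 0, 0, 0.1]]}'|head -1; python3 t.py
```

```text
time: 18.75
j6 -1.369 Tz 0.351 Fz 7.0 w 0.149 t 18.75
time: 18.88
j6 -1.269 Tz 0.409 Fz 7.5 w 0.153 t 18.88
time: 19.0
j6 -1.169 Tz 0.592 Fz 7.9 w 0.149 t 19.00
```

```bash

python3 -m crank '{"moves": [[0, 0, 0, 0.0002, 0, 0, 0.05]]}'|head -1; python3 t.py
python3 -m crank '{"moves": [[0, 0, 0, 0.0001, 0, 0, 0.05]]}'|head -1; python3 t.py
python3 -m crank '{"moves": [[0, 0, 0, 0.0001, 0, 0, 0.04]]}'|head -1; python3 t.py
```

```text
time: 19.12
j6 -1.121 Tz 0.580 Fz 7.7 w 0.147 t 19.12
time: 19.25
j6 -1.072 Tz 0.713 Fz 7.9 w 0.149 t 19.25
time: 19.38
j6 -1.032 Tz 0.766 Fz 7.5 w 0.147 t 19.38
```

```bash

python3 -m crank '{"moves": [[0, 0, 0, 0.0001, 0, 0, 0.04]]}'|head -1; python3 t.py
python3 -m crank '{"moves": [[0, 0, 0, 0.0001, 0, 0, 0.04]]}'|head -1; python3 t.py
```

```text
time: 19.5
j6 -0.992 Tz 0.795 Fz 8.2 w 0.145 t 19.50
time: 19.62
j6 -0.952 Tz 0.788 Fz 7.8 w 0.151 t 19.62
```

```bash

python3 -m crank '{"moves": [[0, 0, 0, 0.0001, 0, 0, 0.03]]}'|head -1; python3 t.py
python3 -c "
import numpy as np
x=[-1.469,-1.369,-1.269,-1.169,-1.121,-1.072,-1.032,-.992,-.952];y=[.259,.351,.409,.592,.58,.713,.766,.795,.788]
p=np.polyfit(x,y,1);print(p,np.polyval(p,[-.952,-.922]))"
python3 -m crank '{"moves": [[0, 0, 0, 0, 0, 0, 0]]}'|head -1; python3 t.py
```

```text
time: 19.75
j6 -0.923 Tz 0.891 Fz 8.4 w 0.149 t 19.75
[1.12985315 1.89492401] [0.81930382 0.85319941]
time: 19.88
j6 -0.923 Tz 0.754 Fz 8.4 w 0.148 t 19.88
```

The torque fit gives about 0.86 N m. I'll release, retreat and check.

```bash
python3 -m crank '{"moves": [[0.5, 0, 0, 0, 0, 0, 0], [0.5, 0, 0, 0, 0, 0, 0], [0.5, 0, 0, -0.02, 0, 0, 0], [0.5, 0, 0, -0.04, 0, 0, 0], [0.5, 0, 0, -0.05, 0, 0, 0]]}'|head -1
python3 -m crank '{"moves": [[0.5, 0, 0, -0.05, 0, 0, 0], [0.5, 0, 0, -0.04, 0, 0, 0], [0.5, 0, 0, 0, 0, 0, 0]]}'|head -2
python3 meas.py d scene; python3 prof.py pics/scene_d.png
```

```text
time: 20.5
time: 20.88
tool_pos: [0.6421, 0.0451, 0.414]
d [ 0.0022 -0.0025  0.2046] yaw 140.19 tilt [-0.0085  0.0065 -0.9999] rz -1.7583
j [-0.045  0.045  1.353  0.     1.733 -0.921] F [-0.3  0.7 -0.2] T [0.018 0.072 0.042] t 20.875 w 0.498 g 0.0 p [0.6421 0.0451 0.414 ]
wing 238 (array([642.5,  43.7]), array([13.9, 59.1]), 52.2) (array([0.6472, 0.0403]), np.float64(142.1)) 0.212444311706103
fence 655 (array([613.5,  22.1]), array([ 50.1, 230.1]), 47.9) (array([0.6094, 0.0008]), np.float64(137.9))
mark_45 0.59 [274.4, 419.5] [0.676  0.0388 0.141 ]
pointer_tip 0.67 [274.0, 421.3] [0.6757 0.0423 0.141 ]
76 -1.12 83.149414 169.37115
79 -1.75 98.75579 200.55682
82 -2.85 110.35165 209.51752
85 -4.78 136.93639 209.64262
88 -1.77 156.03418 210.86633
91 -1.48 161.40883 212.2079
94 -1.49 159.43198 209.22383
97 -1.3 124.35122 189.03615
100 -1.45 74.869484 143.53764
103 -1.06 60.396088 108.52012
106 -0.76 54.858643 122.67638
109 -1.1 59.96917 126.59849
112 -1.26 62.331913 118.6664
```

View pics/c_d.png

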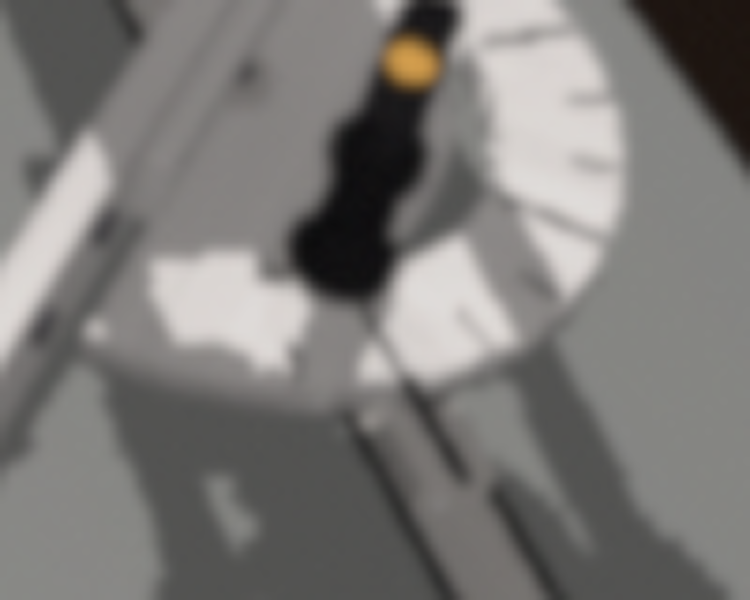

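The line at (405,380) still runs into the pointer, the fence yaw is unchanged at 137.9°, and the wing followed the grip. Handing in.

```bash
python3 -c "
from plant import manip
print(manip.job_done())"
```

```text
the job is handed in; nothing more can be done
None
```

The mitre gauge is set at 45 degrees, with its line on the pointer to within about 0.5 mm after tightening; the knob is tightened to about 0.86 N m by feel, and the job was handed in at about 21 s, with the cup, lid, brush and strip never approached.

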